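# Load the job crate with tongs

## Robot

A 6-joint arm with a two-finger parallel gripper is mounted at the origin on the work surface. World frame = base frame: x ahead of the robot, y to its left, z up, the work surface at z = 0. Lengths are in m, angles in rad, forces in N, time in s.
With the tool pointing down it reaches from about 0.25 to 0.85 m from the base axis. Payload 12.5 kg.
Tool frame: the origin (TCP) lies between the finger pads; the fingertips stand bot.tcp_to_tips ahead of it and the grasp point (between the pads) lies 6 mm ahead of it (bot.tcp_to_tips is the distance from the TCP to the fingertips, in m); z points along the fingers, x is the direction in which the jaws open and shut, and the axes are right-handed (so a half turn about z gives the same grasp; the last joint's range is limited). The gripper opens to 93 mm and grips with 3 to 60 N. Pads are 15 mm wide; open, the fingers measure 128 mm over their backs; the gripper's body (75 mm by 188 mm) begins 65 mm behind the grasp point.
Start: joints at [1.075, 0.351, 1.652, -0, 1.139, -0.085], TCP at [0.22, 0.504, 0.244] pointing down, gripper open.
Joint ranges: [-2.75, 2.75], [-0.79, 2.1], [0.01, 2.65], [-1.57, 4.71], [0.07, 3.14], [-2.87, 2.87]. Speed limits (rad/s): [2.22, 2.22, 2.79, 3.14, 3.14, 3.14].

## Interface

Orientations are given as a rotation vector (axis times angle).
In Python, from workcell import bot, eoat, kinematics, monitor, capture, camera_info, workorder gives the robot as it stands. Calls block until the motion is done:
- bot.move_to(position, orientation): joint-space move of the TCP to a pose.
- bot.move_straight(position, rot=None, rate=0.15, stop_force=None): straight line of the TCP; rot=None keeps the orientation; rate is the mean speed in m/s. With stop_force (N) it stops when the force on the tool has changed by that much, and returns True; else False.
- bot.movej(angles): joint-space move.
- eoat.move_gripper(opening, grasp_force=None): finger opening in m; grasp_force is the grip in N (None keeps the last); returns when the fingers have stopped.
- bot.sleep(seconds).
- kinematics.ik(position, orientation): joint angles nearest the present ones, or None.
- monitor.observe(): the state.
- capture(name): name is "scene" or "top" or "wrist"; returns the picture (384x512x3 uint8, red, green, blue); there is no depth.
- camera_info(name): a dict with "intrinsics" (3x3 intrinsics, pixels), "D" ([k1, k2, p1, p2, k3] as OpenCV has them; the pictures are not rectified), "world_from_camera" (4x4, takes a point from camera to world coordinates). Camera axes: x right, y down, z forward; pixel columns grow to the right and rows downward; lengths in m; the calibration is good to about 2 mm. A picture is of the moment at which its call begins: read the wrist's pose just before it. camera_info takes no time and is no camera call; for the wrist camera it gives the pose at the moment of the call.
A pose or a line that the arm cannot do raises bot.Unreachable and nothing moves.
- workorder.sign_off(): hands the job in, once; it reports no verdict.
The state is a dict: "clock": time; "joint_positions": joint angles; "joint_velocities": joint speeds; "joint_efforts": joint torques, N m; "tool_pos": TCP position; "ee_rot": TCP orientation; "ft_force": force on the tool from outside, world axes, zero at the start; "torque": the same for the moment, N m; "gripper_width": finger opening in m.
Only numpy, scipy, OpenCV 4.12 (cv2) and the standard library are available. Lean on these libraries where they do the work, as an engineer would, in place of code of your own. Each camera call takes 0.05 s, during which the arm holds its last target.

## Task

Load the divided crate for the next job: stand both tins and every degreased stud from the cardboard mat upright on the crate's floor, one item per cell, in any cells. Move the studs only with the tongs from the stand, held in the gripper, never with the gripper itself. At the end the tongs must be back upright in their stand, and the other things on the bench left where they are.

Things in the scene. Friction and masses are not known exactly. Their poses are not given: they have to be found in the camera images.
- crate_in (a point): Centre of the inner floor (4 mm above the bench) of a fixed plywood divided crate, open on top, 136 (x) x 268 (y) x 40 mm high outside. x runs along its short side, y along the long, z up. Walls (40 mm high) and dividers (35 mm) 4 mm thick; 2 x 4 = 8 equal cells, 62 mm square inside, centres at x = -33, 33 and y = -99, -33, 33, 99 mm. All empty at the start.
- stand_floor (a point): Centre of the inner floor (5 mm above the bench) of a fixed wooden tongs stand: an open box 42 x 78 x 60 mm high on a 3 mm foot plate. Its well is 32 mm wide along x, 68 mm along y, 55 mm deep; z up. The tongs start standing in it, tips down, their y along the stand's y; then point tongs_grip is 124 mm above this point.
- tongs_grip (a point): Spring tongs, 130 mm tall, 170 g: two parallel flat steel jaws joined by a black block near the top. Point midway between the jaws, 124 mm above the tips, 6 mm below the top; x across the jaws, y the closing line, z from tips up. Pinch the two rubber pads (24 mm wide, 100 to 130 mm above the tips, 61 mm over both at rest) from above with this point between the fingers; let go, they spring open.
- tongs_tips (a point): Point midway between the lower ends of the tongs' jaws, 124 mm below tongs_grip along the tongs' z; same axes. The lowest 32 mm of each jaw has a shallow V (24 mm wide, edges 3 mm proud) inside that centres a round neck. Free gap between the V edges = width over the pads - 21 mm: 41 mm at rest. Width over the outsides of the blades = width over the pads - 4 mm.
- jaw_l (a joint): Inward travel of the tongs' jaw on the +y side, 0 (open, at rest) to 0.022 m. The jaws slide straight and parallel; a spring pushes each out with 1.2 N per mm, so width over the pads = 61 mm - both travels.
- jaw_r (a joint): The same for the jaw on the -y side. With the pads squeezed to about 53 mm the springs alone keep the tongs held in the gripper with the jaws open (32 mm between V edges); shut on a stud's neck the pads are 39 mm apart. Opening the gripper beyond 61 mm lets the tongs go. A light grip (about 30 N) is plenty.
- stud0_center (a point): Degreased steel flanged stud, 110 g, 40 mm tall: a round flange 40 mm across and 6 mm thick at the bottom, and above it a round neck 24 mm across with straight sides up to 28 mm and a domed top. This point is on its axis, half-way up (20 mm above its underside); z axis up out of the neck. Stands on the cardboard mat at the start. 4 to 6 of the six studs are present (None if absent).
- stud1_center (a point): Degreased steel flanged stud, 110 g, 40 mm tall: a round flange 40 mm across and 6 mm thick at the bottom, and above it a round neck 24 mm across with straight sides up to 28 mm and a domed top. This point is on its axis, half-way up (20 mm above its underside); z axis up out of the neck. Stands on the cardboard mat at the start. 4 to 6 of the six studs are present (None if absent).
- stud2_center (a point): Degreased steel flanged stud, 110 g, 40 mm tall: a round flange 40 mm across and 6 mm thick at the bottom, and above it a round neck 24 mm across with straight sides up to 28 mm and a domed top. This point is on its axis, half-way up (20 mm above its underside); z axis up out of the neck. Stands on the cardboard mat at the start. 4 to 6 of the six studs are present (None if absent).
- stud3_center (a point): Degreased steel flanged stud, 110 g, 40 mm tall: a round flange 40 mm across and 6 mm thick at the bottom, and above it a round neck 24 mm across with straight sides up to 28 mm and a domed top. This point is on its axis, half-way up (20 mm above its underside); z axis up out of the neck. Stands on the cardboard mat at the start. 4 to 6 of the six studs are present (None if absent).
- stud4_center (a point): Degreased steel flanged stud, 110 g, 40 mm tall: a round flange 40 mm across and 6 mm thick at the bottom, and above it a round neck 24 mm across with straight sides up to 28 mm and a domed top. This point is on its axis, half-way up (20 mm above its underside); z axis up out of the neck. Stands on the cardboard mat at the start. 4 to 6 of the six studs are present (None if absent).
- stud5_center (a point): Degreased steel flanged stud, 110 g, 40 mm tall: a round flange 40 mm across and 6 mm thick at the bottom, and above it a round neck 24 mm across with straight sides up to 28 mm and a domed top. This point is on its axis, half-way up (20 mm above its underside); z axis up out of the neck. Stands on the cardboard mat at the start. 4 to 6 of the six studs are present (None if absent).
- tin0_center (a point): Plain closed metal tin with a paper band, a cylinder 40 mm across and 80 mm tall, about 0.22 kg; this point is its centre, 40 mm above its underside; z axis up. Stands on the bench at the start.
- tin1_center (a point): Plain closed metal tin with a paper band, a cylinder 40 mm across and 80 mm tall, about 0.22 kg; this point is its centre, 40 mm above its underside; z axis up. Stands on the bench at the start.
- mug: White mug, 76 mm across, 85 mm tall; a bystander, to be left where it is. Origin on its underside.
- tape: Cardboard ring (tape core) 90 mm across, 30 mm tall, flat on the bench; a bystander, to be left where it is. Origin on its underside.
- driver: Screwdriver lying on the bench; a bystander, to be left where it is. Origin on its underside.

How it is judged:
By the outcome, as a careful person would: the job done as asked, in the order asked, and still so for the second after the job is handed in, with the robot touching nothing.
Of stud0, stud1, stud2, stud3, stud4, stud5 only 4 to 6 are there at a start; the rules pass over those that are not, and their reading is None.
At some moment in a run one of stud0, stud1, stud2, stud3, stud4, stud5 may be knocked a few centimetres aside while the robot is not near it.
It also fails if it takes over 210 s, if anything falls off the work surface, if the arm or the gripper's body presses on something with over 40 N, if the wrist force passes 120 N, or if a joint passes its speed limit or range.

## Working session

There is one attempt and no reset: what is moved stays moved. The work goes in short steps, each a Python script; the robot and the scene stay as the last script left them, time stands still between calls to the robot, and variables do not carry over. Pictures are saved under pics/ and viewed, and the job is handed in when it is done.

```bash
ls -la; mkdir -p pics; python3 - <<'E'
from workcell import bot, eoat, kinematics, monitor, capture, camera_info, workorder
import cv2, numpy as np
for n in ["scene","top","wrist"]:
    ci=camera_info(n); im=capture(n); cv2.imwrite(f"pics/a_{n}.png",im[:,:,::-1])
    print(n,np.round(ci["intrinsics"],1).tolist(),ci["D"],np.round(ci["world_from_camera"],4).tolist())
s=monitor.observe()
for k,v in s.items(): print(k,np.round(v,4))
print(bot.tcp_to_tips)
E
```

```text
total 12
drwxr-xr-x  3 agent agent 4096 Dec  6 06:11 .
drwxr-xr-x 23 root  root  4096 Dec  6 06:11 ..
drwxr-xr-x  2 agent agent 4096 Dec  6 06:11 pics
scene [[412.9, 0.0, 256.5], [0.0, 412.9, 186.0], [0.0, 0.0, 1.0]] [-0.15323007  0.          0.          0.          0.        ] [[-0.2374, 0.5959, -0.7672, 1.2028], [0.9714, 0.1393, -0.1923, 0.1983], [-0.0077, -0.7909, -0.6119, 0.6452], [0.0, 0.0, 0.0, 1.0]]
top [[499.3, 0.0, 255.2], [0.0, 499.3, 195.4], [0.0, 0.0, 1.0]] [-0.04124975  0.          0.          0.          0.        ] [[0.012, -0.9807, 0.1951, 0.2883], [-0.9997, -0.0076, 0.0231, -0.0096], [-0.0212, -0.1953, -0.9805, 1.1865], [0.0, 0.0, 0.0, 1.0]]
wrist [[274.7, 0.0, 254.9], [0.0, 274.7, 191.1], [0.0, 0.0, 1.0]] [0.01745284 0.         0.         0.         0.        ] [[0.3986, 0.8905, 0.2194, 0.1588], [0.9171, -0.3868, -0.096, 0.5297], [-0.0006, 0.2395, -0.9709, 0.3843], [0.0, 0.0, 0.0, 1.0]]
clock 0.15
joint_positions [ 1.0754  0.3511  1.6522 -0.      1.1391 -0.0846]
joint_velocities [ 0.0009 -0.0018 -0.0026  0.0008  0.0024 -0.0014]
joint_efforts [ 7.00000e-04 -4.97457e+01 -2.85349e+01  6.99000e-02  2.45000e-02
 -1.00000e-04]
tool_pos [0.2195 0.5041 0.2432]
ee_rot [ 2.6275e+00  1.7214e+00 -1.1000e-03]
ft_force [ 0.2351  0.5087 -1.021 ]
torque [-0.0068  0.0737  0.0204]
gripper_width 0.0927
0.025
```

View pics/a_top.png

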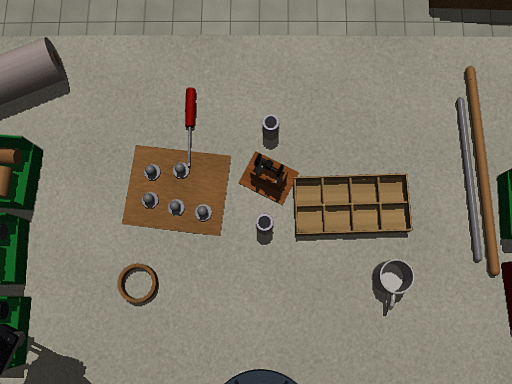

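View pics/a_scene.png

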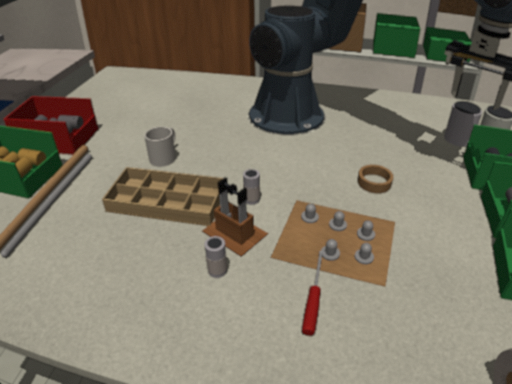

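View pics/a_wrist.png

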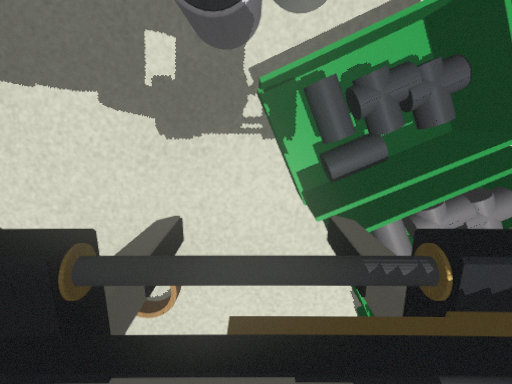

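```bash
python3 - <<'E'
import cv2
im=cv2.imread("pics/a_top.png")
cv2.imwrite("pics/a_top_c1.png",cv2.resize(im[80:250,110:260],None,fx=5,fy=3.5*5/3.5*0.7 if 0 else 3.5,interpolation=cv2.INTER_CUBIC)[:595,:750])
cv2.imwrite("pics/a_top_c2.png",cv2.resize(im[100:250,230:430],None,fx=4,fy=4,interpolation=cv2.INTER_CUBIC))
im=cv2.imread("pics/a_scene.png")
cv2.imwrite("pics/a_sc_c.png",cv2.resize(im[130:340,90:410],None,fx=2.5,fy=2.5,interpolation=cv2.INTER_CUBIC))
E
```

```text
(no output)
```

View pics/a_top_c1.png

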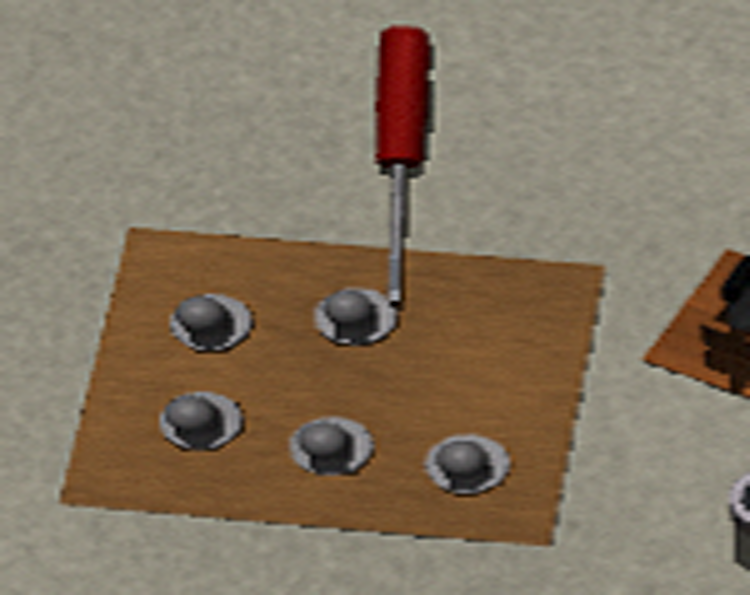

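View pics/a_top_c2.png

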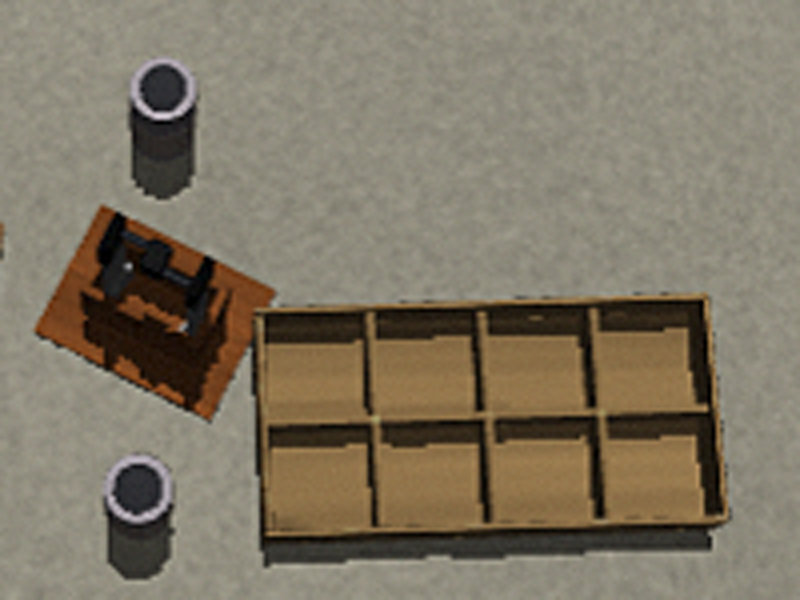

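View pics/a_sc_c.png

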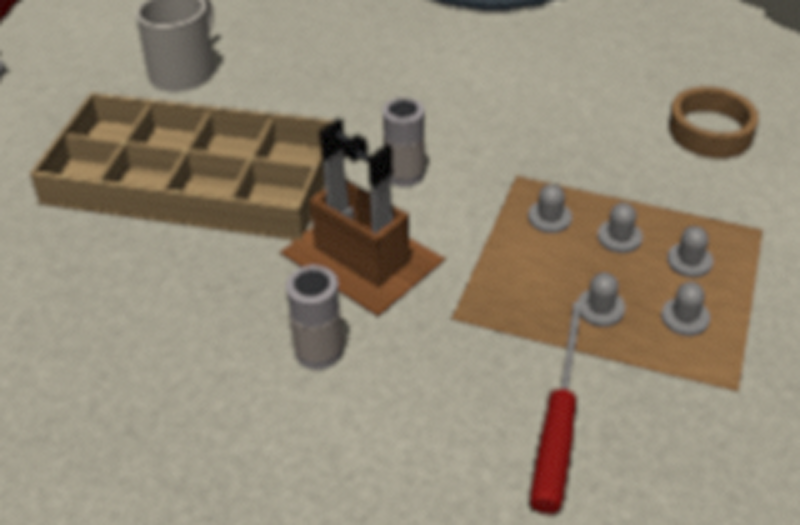

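```bash
cat > h.py <<'E'
from workcell import bot, eoat, kinematics, monitor, capture, camera_info, workorder
import cv2, numpy as np
from scipy.spatial.transform import Rotation as R
def ray(ci,px):
    u=cv2.undistortPoints(np.array(px,float).reshape(-1,1,2),np.array(ci["intrinsics"]),np.array(ci["D"]))[:,0]
    T=np.array(ci["world_from_camera"])
    return T[:3,3],np.c_[u,np.ones(len(u))]@T[:3,:3].T
def plane(ci,px,z):
    o,d=ray(ci,px); return (o+d*((z-o[2])/d[:,2])[:,None])
def proj(ci,P):
    T=np.linalg.inv(np.array(ci["world_from_camera"]))
    return cv2.projectPoints(np.array(P,float).reshape(-1,1,3),cv2.Rodrigues(T[:3,:3])[0],T[:3,3],np.array(ci["intrinsics"]),np.array(ci["D"]))[0][:,0]
def tri(c1,p1,c2,p2):
    o1,d1=ray(c1,[p1]);o2,d2=ray(c2,[p2]);d1=d1[0]/np.linalg.norm(d1);d2=d2[0]/np.linalg.norm(d2)
    A=np.c_[d1,-d2];t=np.linalg.lstsq(A,o2-o1,rcond=None)[0]
    a=o1+t[0]*d1;b=o2+t[1]*d2
    return (a+b)/2,np.linalg.norm(a-b)
def save(n,im,crop=None,f=1):
    im=im[:,:,::-1]
    if crop: im=im[crop[0]:crop[1],crop[2]:crop[3]]
    cv2.imwrite(f"pics/{n}.png",cv2.resize(im,None,fx=f,fy=f,interpolation=cv2.INTER_CUBIC))
E
python3 - <<'E'
from h import *
top=cv2.imread("pics/a_top.png");sc=cv2.imread("pics/a_scene.png")
ct=camera_info("top");cs=camera_info("scene")
off=np.array([230,100.]);
P=lambda l:[(np.array(p)/4+off) for p in l]
print("crate",plane(ct,P([(258,312),(708,296),(727,522),(266,535)]),0.040).round(4).tolist())
print("foot",plane(ct,P([(105,205),(276,293),(210,422),(36,332)]),0.003).round(4).tolist())
print("tins",plane(ct,P([(164,89),(139,488)]),0.080).round(4).tolist())
f=lambda l:[(np.array(p)/2.5+np.array([90,130])) for p in l]
print("tins sc",plane(cs,f([(314,285),(404,110)]),0.080).round(4).tolist())
print("crate sc",plane(cs,f([(35,177),(94,96),(302,233)]),0.040).round(4).tolist())
print("foot sc",plane(cs,f([(282,253),(378,314),(444,259)]),0.003).round(4).tolist())
o1=[(np.array(p)/np.array([5,3.5])+np.array([110,80])) for p in [(395,303),(404,100),(129,229),(604,267),(553,544),(62,504)]]
fs=f([(578,308),(556,440)])
print("driver tip tri",tri(ct,o1[0],cs,fs[0]))
print("mat",plane(ct,o1[2:],0.002).round(4).tolist())
print("mat sc",plane(cs,f([(518,177),(762,231),(738,389),(453,319)]),0.002).round(4).tolist())
# studs: grey low-sat on mat
for nm,im,c,roi in [("top",top,ct,(120,240,125,225)),("sc",sc,cs,(195,285,270,400))]:
    hsv=cv2.cvtColor(im,cv2.COLOR_BGR2HSV)
    m=(hsv[...,1]<60).astype(np.uint8)*255
    mm=np.zeros_like(m);mm[roi[0]:roi[1],roi[2]:roi[3]]=m[roi[0]:roi[1],roi[2]:roi[3]]
    n,l,st,ce=cv2.connectedComponentsWithStats(mm)
    for i in range(1,n):
        if 50<st[i,4]<1500: print(nm,st[i],ce[i].round(1))
E
```

```text
crate [[0.5588, -0.0746, 0.04], [0.5705, -0.3396, 0.04], [0.4367, -0.3443, 0.04], [0.427, -0.0788, 0.04]]
foot [[0.6345, 0.017, 0.003], [0.5795, -0.0877, 0.003], [0.4994, -0.0477, 0.003], [0.5541, 0.0581, 0.003]]
tins [[0.6823, -0.0182, 0.08], [0.4479, -0.0056, 0.08]]
tins sc [[0.6872, -0.0124, 0.08], [0.4526, -0.0013, 0.08]]
crate sc [[0.5809, -0.3274, 0.04], [0.4478, -0.3346, 0.04], [0.5937, -0.0568, 0.04]]
foot sc [[0.5857, -0.0814, 0.003], [0.6366, 0.0217, 0.003], [0.5596, 0.0612, 0.003]]
driver tip tri (array([0.59389524, 0.18291731, 0.00481589]), np.float64(0.0030097541501412036))
mat [[0.6483, 0.3171, 0.002], [0.6215, 0.0796, 0.002], [0.4258, 0.0997, 0.002], [0.451, 0.338, 0.002]]
mat sc [[0.4311, 0.1065, 0.002], [0.4574, 0.3407, 0.002], [0.6505, 0.3195, 0.002], [0.6267, 0.0839, 0.002]]
top [144 164  17  16 205] [151.7 171.6]
top [142 192  17  16 206] [149.8 199.7]
top [168 199  17  17 217] [175.8 207.1]
top [195 204  17  17 220] [203.1 212.1]
top [125 206 100  34 997] [168.1 233.5]
sc [329 211  18  20 240] [337.8 221.6]
sc [357 221  18  20 249] [366.1 231.1]
sc [355 243  19  21 280] [364.3 254. ]
```

```bash
cat >> h.py <<'E'
def rot(yaw):
    c,s=np.cos(yaw),np.sin(yaw)
    return R.from_matrix(np.array([[c,s,0],[s,-c,0],[0,0,-1]])).as_rotvec()
def t(): return monitor.observe()["clock"]
def fix(yaw,p):
    # choose yaw (mod pi) with j6 nearest zero; yaw ~ j1-j6
    j1=np.arctan2(p[1],p[0]); d=(yaw-j1+np.pi/2)%np.pi-np.pi/2
    return j1+d
E
python3 - <<'E'
from h import *
p=[0.69,0.06,0.28]
for y in (np.pi/2,):
    q=kinematics.ik(p,rot(y)); print(q)
bot.move_to(p,rot(np.pi/2)); print(t())
ci=camera_info("wrist");im=capture("wrist");save("b_wrist",im)
np.save("b_wrist_T.npy",ci["world_from_camera"])
print(np.round(monitor.observe()["tool_pos"],4))
E
```

```text
[ 1.95498460e-02  5.90461375e-01  1.19001488e+00 -4.44089210e-16
  1.36111639e+00 -1.55124648e+00]
2.4583
[0.6898 0.0609 0.2801]
```

View pics/b_wrist.png

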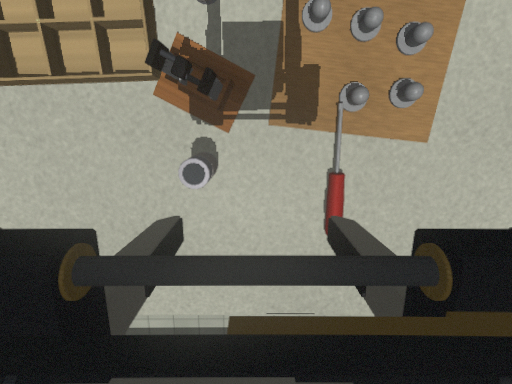

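```bash
python3 - <<'E'
from h import *
im=cv2.imread("pics/b_wrist.png")
save("b1",im[:,:,::-1],(0,200,110,310),3);save("b2",im[:,:,::-1],(0,150,270,470),4)
save("b3",im[:,:,::-1],(0,100,0,200),4)
E
```

```text
(no output)
```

View pics/b1.png

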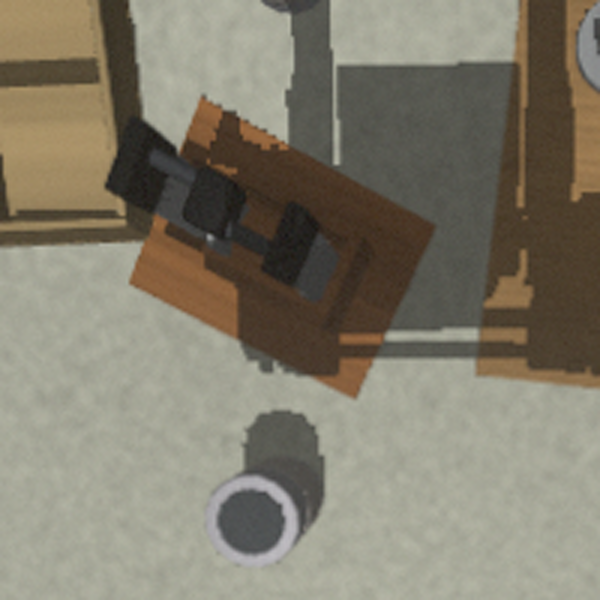

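View pics/b2.png

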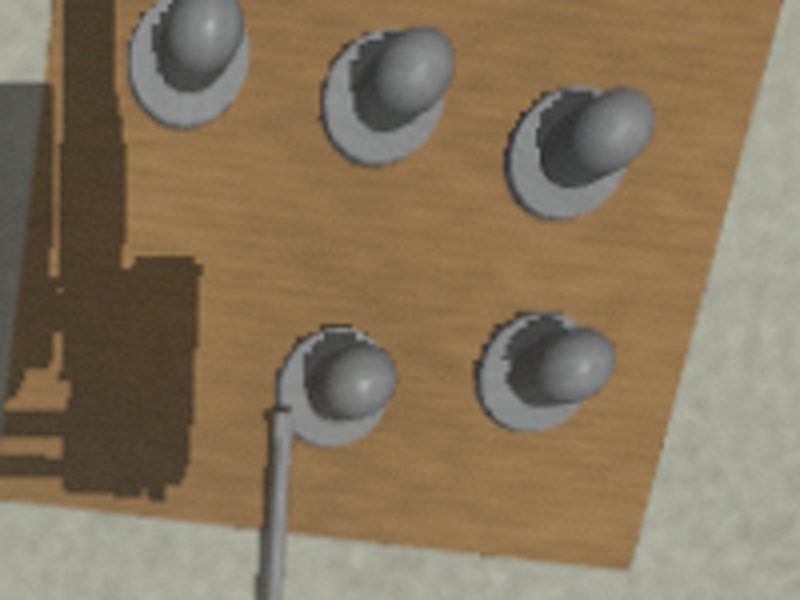

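View pics/b3.png

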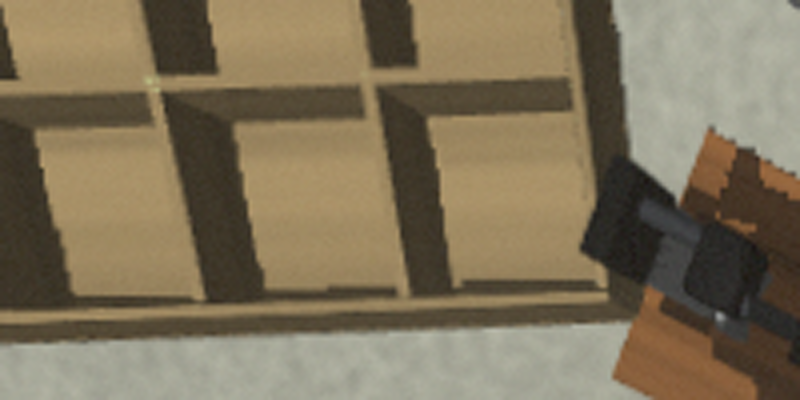

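```bash
python3 - <<'E'
from h import *
ct=camera_info("top");cs=camera_info("scene");cw=camera_info("wrist")
f4=lambda l,o,s:[(np.array(p,float)-s/2+.5)/s+np.array(o)-0 for p in l]
pr=lambda n,a:print(n,(a*1000).round(1).tolist())
pr("w studs",plane(cw,f4([(190,67),(382,104),(565,158),(336,386),(534,371)],(270,0),4),.007)[:,:2])
pr("t studs",plane(ct,[(203.1,212.1),(175.8,207.1),(149.8,199.7),(181,170.5),(151.7,171.6)],.007)[:,:2])
pr("w tin",plane(cw,f4([(253,520)],(110,0),3),.080)[:,:2])
pr("w foot",plane(cw,f4([(204,95),(435,227),(356,399),(130,283)],(110,0),3),.003)[:,:2])
f=lambda l,s,o:[(np.array(p)-s/2+.5)/s+np.array(o) for p in l]
pr("t foot",plane(ct,f([(105,205),(276,293),(210,422),(36,332)],4,(230,100)),.003)[:,:2])
pr("t tin",plane(ct,f([(164,89),(139,488)],4,(230,100)),.080)[:,:2])
pr("t crate",plane(ct,f([(258,312),(708,296),(727,522),(266,535)],4,(230,100)),.040)[:,:2])
pr("w cratecorner",plane(cw,f4([(607,298),(573,0)],(0,0),4),.040)[:,:2])
w=f4([(280,410)],(270,0),4)[0]
print(tri(ct,(189,166.5),cw,w),tri(cs,(90+578/2.5-.3,130+308/2.5-.3),cw,w))
E
```

```text
w studs [[485.8, 143.0], [496.9, 207.9], [513.6, 271.2], [586.2, 200.9], [581.4, 270.3]]
t studs [[481.0, 142.8], [492.6, 209.2], [510.3, 273.3], [583.5, 200.3], [580.3, 272.3]]
w tin [[684.5, -16.2]]
w foot [[502.8, -45.1], [558.0, 59.8], [637.3, 20.8], [583.5, -86.1]]
t foot [[635.4, 18.0], [580.4, -86.8], [500.3, -46.8], [555.0, 59.0]]
t tin [[683.2, -17.4], [448.7, -4.8]]
t crate [[559.7, -73.8], [571.4, -338.8], [437.5, -343.5], [427.8, -78.0]]
w cratecorner [[562.9, -73.0], [479.8, -75.2]]
(array([0.59407034, 0.18155718, 0.00613128]), np.float64(0.0007485525539678377)) (array([0.59386531, 0.18294056, 0.00543529]), np.float64(0.0016539681816745118))
```

```bash
cat >> h.py <<'E'
CY=np.deg2rad(2.2); CC=np.array([.5016,-.2073])
def cell(x,y): return CC+np.array([[np.cos(CY),-np.sin(CY)],[np.sin(CY),np.cos(CY)]])@np.array([x,y])/1000
E
cat > tin.py <<'E'
from h import *
def tin(p,c):
    yaw=np.pi/2+CY
    if abs(monitor.observe()["gripper_width"]-.064)>.003: eoat.move_gripper(.064,25)
    bot.move_to([*p,.145],rot(yaw))
    print("hit",bot.move_straight([*p,.068],rate=.12,stop_force=12))
    eoat.move_gripper(.030,25); print("w",monitor.observe()["gripper_width"])
    bot.move_straight([*p,.155],rate=.2)
    bot.move_to([*c,.160],rot(yaw))
    print("hit",bot.move_straight([*c,.071],rate=.12,stop_force=8),monitor.observe()["tool_pos"],monitor.observe()["gripper_width"])
    eoat.move_gripper(.060)
    bot.move_straight([*c,.155],rate=.25)
    print("t",t())
E
python3 - <<'E'
from tin import *
tin([.6845,-.0162],cell(33,-99))
save("c_top",capture("top"),(80,260,100,440),2.2);save("c_w",capture("wrist"))
E
```

```text
hit False
w 0.039795154327244904
hit True [ 0.53792932 -0.30411257  0.07122198] 0.03957635223208625
t 8.75
```

View pics/c_top.png

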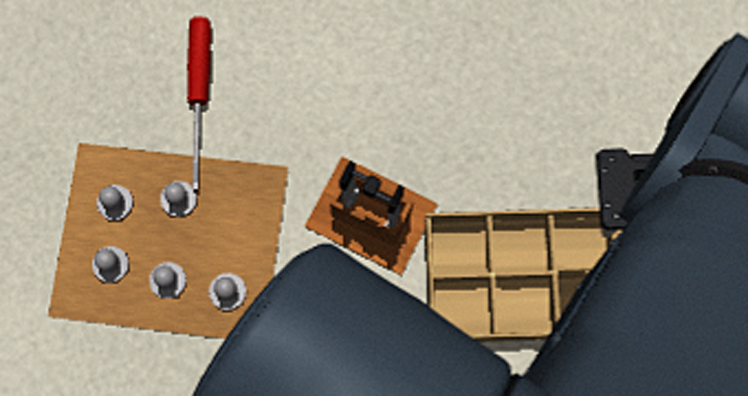

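View pics/c_w.png

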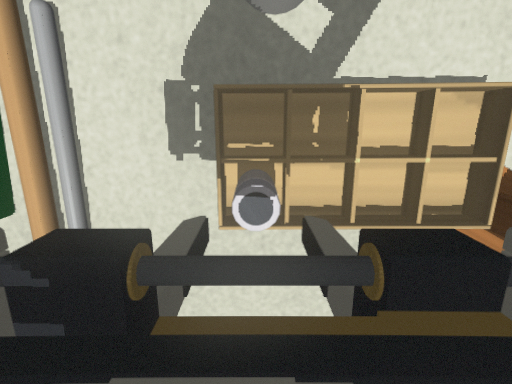

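```bash
python3 - <<'E'
from h import *
cw=camera_info("wrist")
a=plane(cw,[(216,87),(222,230),(511,84),(496,226)],.040)[:,:2];print((a*1000).round(1).tolist())
hx=[(68,134),(68,-134),(-68,134),(-68,-134)]
print([(cell(*h)*1000).round(1).tolist() for h in hx])
print(plane(cw,[(257,207)],.084).round(4),cell(33,-99))
from tin import tin
tin([.451,-.0036],cell(-33,-99))
save("d_w",capture("wrist"))
E
```

```text
[[441.8, -342.5], [574.7, -335.9], [430.4, -87.7], [559.9, -68.2]]
[[564.4, -70.8], [574.7, -338.6], [428.5, -76.0], [438.8, -343.8]]
[[ 0.5364 -0.3033  0.084 ]] [ 0.53837607 -0.30496023]
hit False
w 0.039493551768961375
hit True [ 0.47187093 -0.30646437  0.07135655] 0.03969260450855497
t 15.2167
```

View pics/d_w.png

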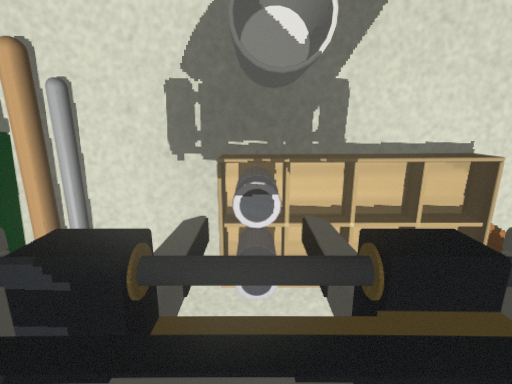

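```bash
python3 - <<'E'
from h import *
S=np.array([.5704,-.0127]);yaw=np.deg2rad(62.7)
eoat.move_gripper(.078,30)
# viewpoint: shift so the stand is in the upper part of picture (tool -y)
y=np.array([np.sin(yaw),-np.cos(yaw)])
bot.move_to([*(S+.06*y),.26],rot(yaw))
save("e_w",capture("wrist"));print(t())
E
```

```text
17.0917
```

View pics/e_w.png

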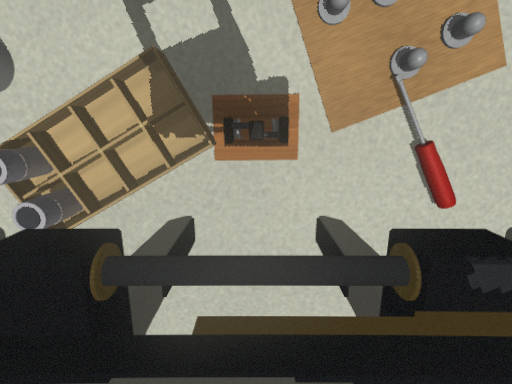

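```bash
python3 - <<'E'
from h import *
im=cv2.imread("pics/e_w.png")[:,:,::-1]
save("e1",im,(85,170,200,310),6)
cw=camera_info("wrist")
S=np.array([.5704,-.0127]);yaw=np.deg2rad(62.7);x=np.array([np.cos(yaw),np.sin(yaw)]);y=np.array([x[1],-x[0]])
for a,b in [(30.5,12),(30.5,-12),(-30.5,12),(-30.5,-12)]:
    print("pad",proj(cw,[*(S+(a*x+b*y)/1000),.135]).round(1), "foot",proj(cw,[*(S+(a/30.5*59.5*x+b/12*44*y)/1000),.003]).round(1))
E
```

```text
pad [[288.7 142.5]] foot [[297.2 158.8]]
pad [[289.5 116.4]] foot [[299.7  94.5]]
pad [[224.7 142.5]] foot [[215.  158.8]]
pad [[224.  116.4]] foot [[212.7  94.5]]
```

View pics/e1.png

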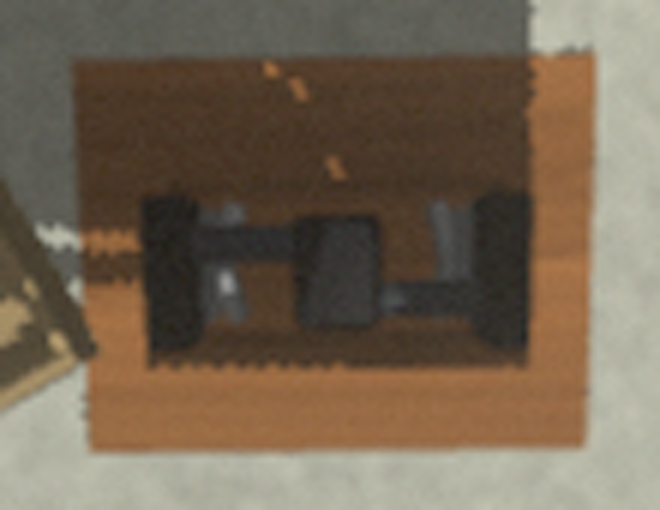

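```bash
cat >> h.py <<'E'
S=np.array([.5711,-.0131]); SY=np.deg2rad(63.0)
OPEN=.0535
E
python3 - <<'E'
from h import *
bot.move_to([*S,.20],rot(SY))
print("hit",bot.move_straight([*S,.135],rate=.12,stop_force=10))
eoat.move_gripper(OPEN,30)
s=monitor.observe();print(s["gripper_width"],np.round(s["ft_force"],2))
bot.move_straight([*S,.24],rate=.15)
s=monitor.observe();print(s["gripper_width"],np.round(s["ft_force"],2),s["clock"])
save("f_w",capture("wrist"));save("f_s",capture("scene"),(90,290,120,400),2.6)
E
```

```text
hit False
0.05390110074528264 [-0.29 -0.1   6.05]
0.053448410722131266 [ 1.22 -0.8  -2.55] 19.6833
```

View pics/f_w.png

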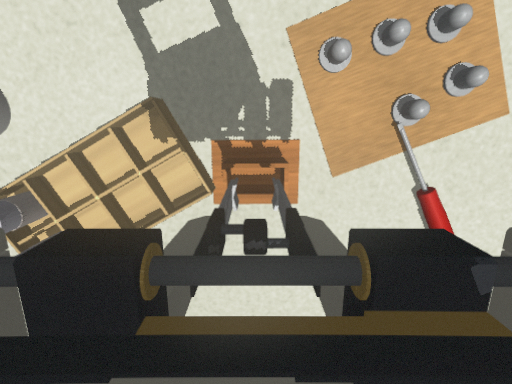

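View pics/f_s.png

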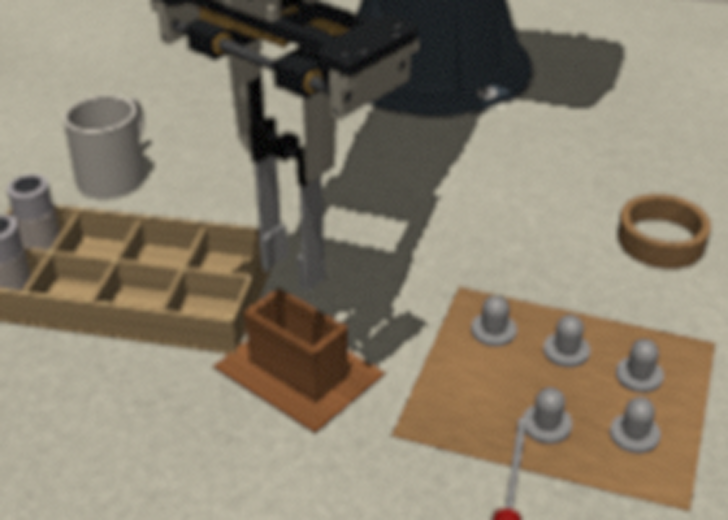

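```bash
cat >> h.py <<'E'
from scipy.optimize import least_squares
MAT=np.array([[.6504,.3190],[.6240,.0815],[.4284,.1015],[.4540,.3395]])
def studs(im,ci,rmax=228,zf=.0075):
    hsv=cv2.cvtColor(np.ascontiguousarray(im),cv2.COLOR_RGB2HSV)
    m=((hsv[...,1]<65)&(hsv[...,2]>35)).astype(np.uint8)*255
    pm=np.zeros_like(m);c=MAT.mean(0)
    cv2.fillPoly(pm,[proj(ci,np.c_[MAT+ (c-MAT)*.03,np.full(4,.003)]).round().astype(np.int32)],255)
    pm[rmax:]=0
    m=cv2.bitwise_and(m,pm)
    m=cv2.morphologyEx(m,cv2.MORPH_OPEN,cv2.getStructuringElement(cv2.MORPH_ELLIPSE,(9,9)))
    cam=np.array(ci["world_from_camera"])[:2,3]
    out=[]
    for k in cv2.findContours(m,cv2.RETR_EXTERNAL,cv2.CHAIN_APPROX_NONE)[0]:
        if cv2.contourArea(k)<250: continue
        g=plane(ci,k[:,0],zf)[:,:2]
        u=cam-g.mean(0);u/=np.linalg.norm(u)
        c=g[np.argmax(g@u)]-u*.02
        for _ in range(6):
            v=(g-c);n=np.linalg.norm(v,axis=1)
            s=g[(v@u/n>-.1)&(abs(n-.02)<.005)]
            if len(s)<6: break
            c=least_squares(lambda q:np.linalg.norm(s-q,axis=1)-.0203,c,loss="soft_l1",f_scale=.001).x
        x,y,w,h=cv2.boundingRect(k)
        out.append((c,len(s),(x,y,w,h),np.sqrt(np.mean((np.linalg.norm(s-c,axis=1)-.0203)**2))))
    return out
E
python3 - <<'E'
from h import *
cw=camera_info("wrist");im=cv2.imread("pics/f_w.png")[:,:,::-1]
c0=dict(cw);c0["world_from_camera"]=np.load("b_wrist_T.npy")
for o in studs(cv2.imread("pics/b_wrist.png")[:,:,::-1],c0): print("b",(o[0]*1000).round(1),o[1:3],(o[3]*1000).round(1))
for o in studs(im,cw): print("f",(o[0]*1000).round(1),o[1:3],(o[3]*1000).round(1))
E
```

```text
b [587.2 200.2] (47, (339, 82, 30, 30)) 1.0
b [581.8 271.2] (45, (389, 78, 35, 30)) 0.6
b [512.3 271.7] (48, (396, 21, 38, 34)) 0.6
b [494.9 208.4] (49, (351, 7, 32, 35)) 0.6
b [483.  142.4] (49, (302, 0, 30, 32)) 0.6
f [586.1 199.7] (51, (392, 93, 38, 34)) 0.6
f [581.  269.7] (51, (443, 62, 46, 35)) 0.7
f [482.5 142.4] (53, (319, 37, 33, 36)) 0.6
f [494.2 207.8] (55, (372, 18, 39, 38)) 0.6
f [511.6 271. ] (55, (427, 4, 46, 39)) 0.5
```

```bash
cat > stud.py <<'E'
from h import *
YW=np.pi/2+CY
def view(p):
    bot.move_to([p[0]+.095,p[1]-.02,.255],rot(YW))
    ci=camera_info("wrist");im=capture("wrist")
    o=studs(im,ci)
    for q in o: print("  seen",(q[0]*1000).round(1),q[1],(q[3]*1000).round(1))
    return o,im
def pick(c,yaw):
    bot.move_to([*c,.215],rot(yaw))
    hit=bot.move_straight([*c,.142],rate=.10,stop_force=6)
    print("hit",hit,np.round(monitor.observe()["tool_pos"],4))
    if hit: return False
    eoat.move_gripper(.034,30)
    w=monitor.observe()["gripper_width"];print("closed",round(w,4))
    return abs(w-.039)<.003
def place(c,yaw):
    bot.move_to([*c,.215],rot(yaw))
    w=monitor.observe()["gripper_width"];print("carry w",round(w,4))
    print("hit",bot.move_straight([*c,.1425],rate=.10,stop_force=6),np.round(monitor.observe()["tool_pos"],4))
    eoat.move_gripper(OPEN,30)
    bot.move_straight([*c,.225],rate=.2)
E
python3 - <<'E'
from stud import *
p=np.array([.4827,.1424])
o,im=view(p);save("g_w",im)
c=min(o,key=lambda q:np.linalg.norm(q[0]-p))[0]
print(pick(c,YW))
bot.move_straight([*c,.225],rate=.12)
save("g2_w",capture("wrist"));save("g2_s",capture("scene"),(90,290,120,400),2.6);print(t(),monitor.observe()["gripper_width"])
E
```

```text
seen [615.4 160.9] 15 2.1
  seen [586.5 200.9] 43 0.6
  seen [581.2 271.6] 43 0.6
  seen [511.6 272.8] 46 0.6
  seen [494.5 208.8] 46 0.6
  seen [481.9 143. ] 46 0.5
hit False [0.4824 0.143  0.1425]
closed 0.0385
True
23.1917 0.03881435176328108
```

View pics/g2_w.png

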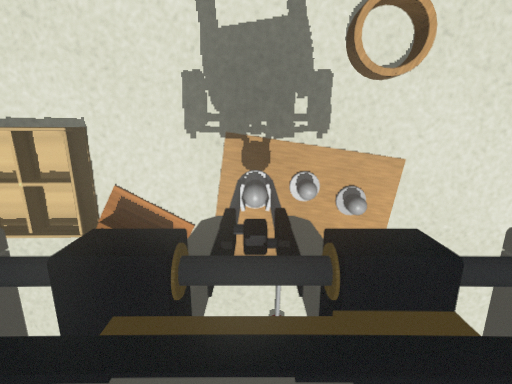

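View pics/g2_s.png

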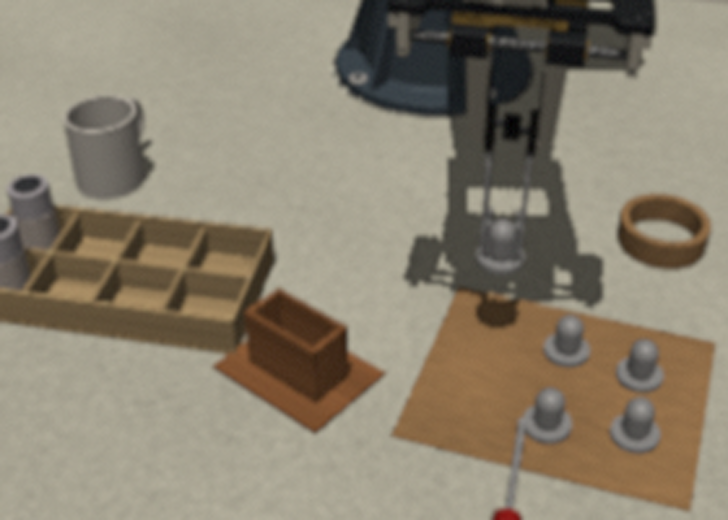

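```bash
sed -i 's/bot.move_to(\[\*c,.215\],rot(yaw))\n    w=/X/; ' stud.py; python3 - <<'E'
s=open('stud.py').read()
s=s.replace("def place(c,yaw):\n    bot.move_to([*c,.215]","def place(c,yaw):\n    bot.move_to([*c,.235]").replace("bot.move_straight([*c,.225],rate=.2)","bot.move_straight([*c,.235],rate=.2)")
open('stud.py','w').write(s)
E
python3 - <<'E'
from stud import *
place(cell(-33,-33),YW); print(t())
save("h_w",capture("wrist"))
c=cell(-33,-33)
bot.move_to([c[0]+.09,c[1]+.02,.25],rot(YW));save("h2_w",capture("wrist"));print(t())
print(proj(camera_info("wrist"),[*c,.044]))
E
```

```text
carry w 0.0384
hit True [ 0.4692 -0.2407  0.1442]
26.5833
27.1417
[[241.21601497 103.24635203]]
```

View pics/h2_w.png

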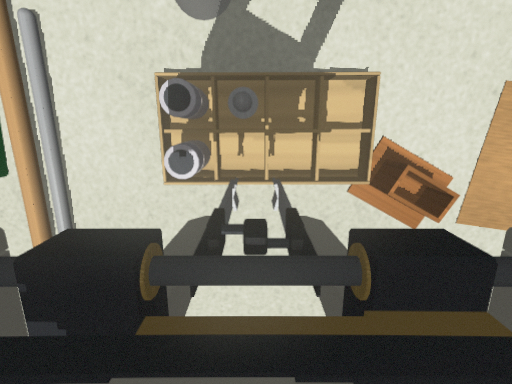

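```bash
cat > job.py <<'E'
from stud import *
def job(p,cl,yawp,name,dz=0):
    p=np.array(p)
    o,im=view(p);save(name+"_v",im)
    q=min(o,key=lambda q:np.linalg.norm(q[0]-p))
    if np.linalg.norm(q[0]-p)>.008 or q[3]>.0012: print("MOVED?",q);return False
    c=q[0]
    if not pick(c,yawp): print("PICK FAIL");return False
    bot.move_straight([*c,.235],rate=.15)
    w=monitor.observe()["gripper_width"];print("lift w",w)
    if abs(w-.039)>.003: return False
    save(name+"_l",capture("wrist"))
    place(cell(*cl),YW if abs(yawp-YW)<.5 else CY)
    print(name,t()); return True
E
python3 - <<'E'
from job import *
if job([.4945,.2085],(33,-33),YW,"B"): job([.5116,.272],(-33,33),YW,"C")
E
```

```text
seen [586.9 201. ] 43 0.5
  seen [581.9 272.3] 44 0.7
  seen [511.7 273.7] 46 0.7
  seen [493.9 209.8] 47 0.6
hit False [0.4943 0.2099 0.1425]
closed 0.0384
lift w 0.03807211301854744
carry w 0.0384
hit True [ 0.5352 -0.2384  0.1442]
B 34.9417
  seen [586.9 201. ] 43 0.5
  seen [582.5 272.7] 45 0.5
  seen [511.3 273.8] 47 0.5
hit False [0.5118 0.2739 0.1426]
closed 0.0384
lift w 0.03823020057575823
carry w 0.0386
hit True [ 0.4665 -0.1749  0.1443]
C 43.0417
```

```bash
python3 - <<'E'
from job import *
if job([.582,.272],(33,33),YW,"E"):
    o,im=view(np.array([.5865,.2005]));save("D_check",im)
    print(t())
E
```

```text
seen [581.4 272.6] 46 0.6
  seen [551.4 179.9] 47 0.6
hit False [0.5819 0.2728 0.1427]
closed 0.0385
lift w 0.038685900890657356
carry w 0.0383
hit True [ 0.5327 -0.1726  0.1443]
E 51.0583
  seen [551.1 180.2] 49 0.5
52.5417
```

View pics/D_check.png

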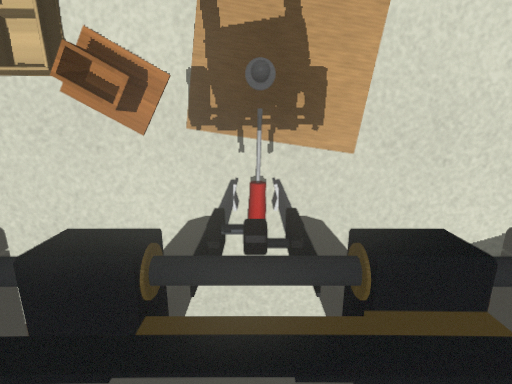

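```bash
python3 - <<'E'
from job import *
print(plane(camera_info("wrist"),[(259,109)],.0055))
print(job([.5511,.1801],(-33,99),YW,"D"))
c=cell(0,0)
bot.move_to([c[0]+.12,c[1],.27],rot(YW));im=capture("wrist");save("crate",im,None,1.5);print(t())
save("top2",capture("top"),(60,260,100,440),2.2)
E
```

```text
[[0.59646305 0.18078307 0.0055    ]]
  seen [551.2 181.1] 45 0.5
hit False [0.5517 0.1811 0.1426]
closed 0.0384
lift w 0.03850048026016993
carry w 0.0384
hit True [ 0.464  -0.109   0.1444]
D 58.6
True
59.425
```

View pics/crate.png

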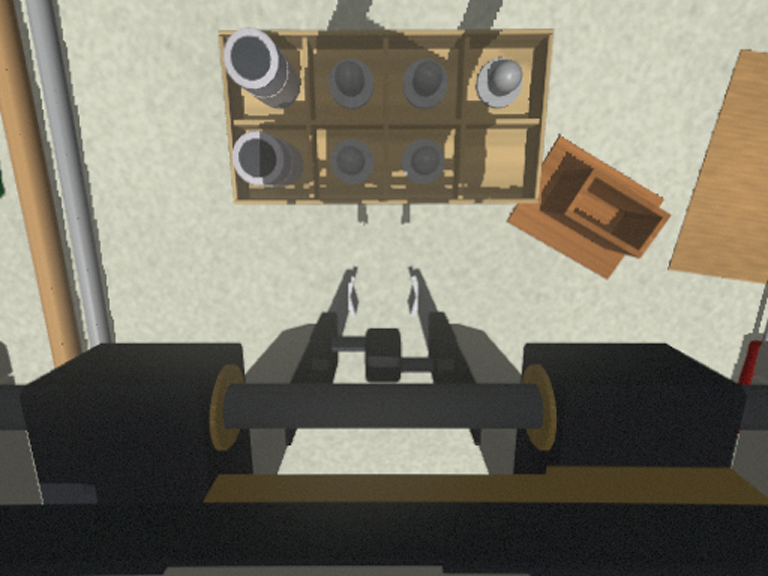

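View pics/top2.png

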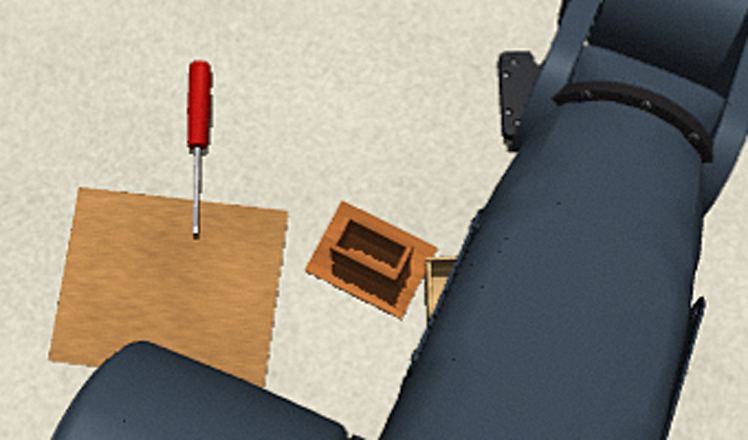

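```bash
python3 - <<'E'
from h import *
bot.move_to([*S,.26],rot(SY))
bot.move_straight([*S,.205],rate=.15)
print(kinematics.ik([*S,.205],rot(SY)).round(2))
save("k_w",capture("wrist"),(100,300,130,380),3);save("k_s",capture("scene"),(120,290,150,320),3.5)
E
```

```text
[-0.1   0.43  1.64 -0.    1.08 -1.2 ]
```

View pics/k_w.png

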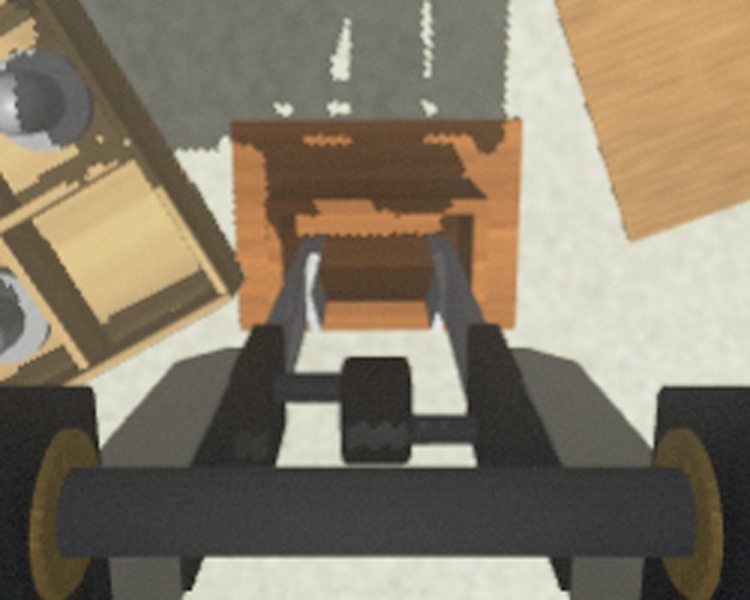

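View pics/k_s.png

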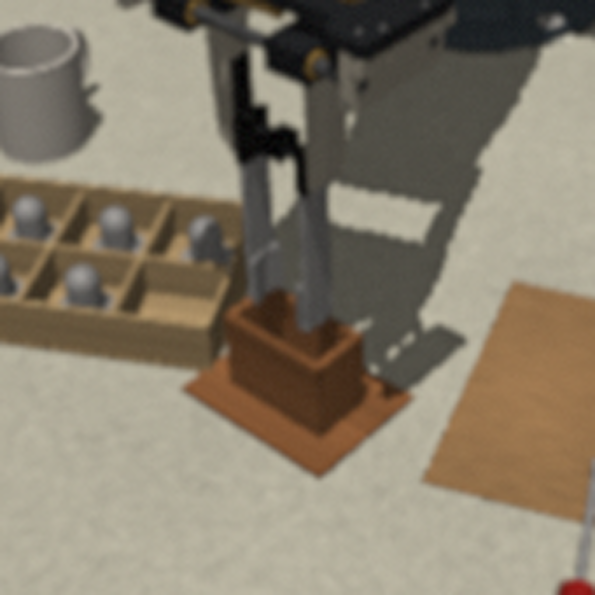

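```bash
python3 - <<'E'
from h import *
h=bot.move_straight([*S,.1345],rate=.08,stop_force=6)
s=monitor.observe();print(h,np.round(s["tool_pos"],4),np.round(s["ft_force"],1))
save("l_w",capture("wrist"),(100,300,130,380),3)
E
```

```text
True [ 0.5706 -0.0131  0.1345] [-0.9 -0.3  3.6]
```

View pics/l_w.png

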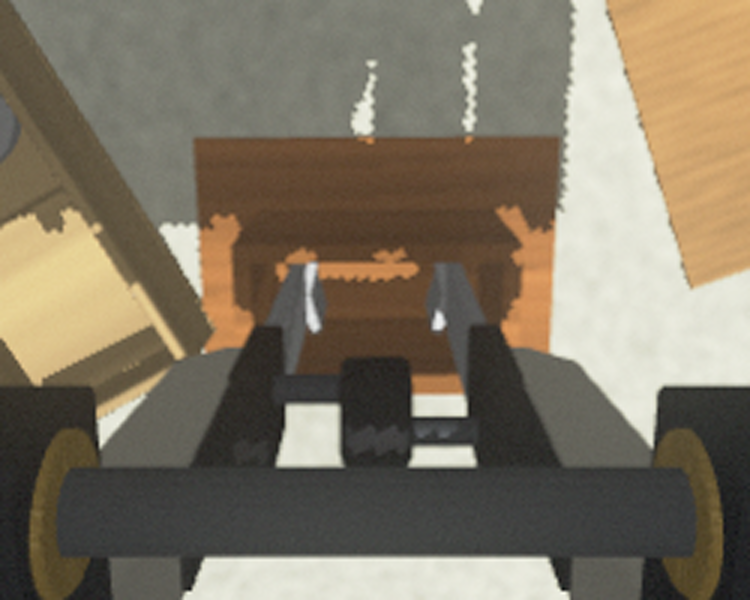

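```bash
python3 - <<'E'
from h import *
eoat.move_gripper(.080)
bot.move_straight([*S,.25],rate=.15)
y=np.array([np.sin(SY),-np.cos(SY)])
bot.move_to([*(S+.06*y),.26],rot(SY)); save("m_w",capture("wrist"))
bot.move_to([.69,-.02,.30],rot(np.pi/2)); save("m2_w",capture("wrist"))
bot.move_to([.22,.504,.244],[2.6275,1.7214,0])
save("m_t",capture("top"),(60,320,100,440),2.2);save("m_s",capture("scene"),None,1.5);print(t())
E
```

```text
66.925
```

View pics/m_w.png

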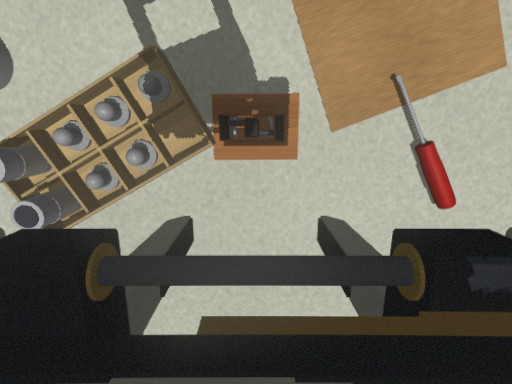

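View pics/m_t.png

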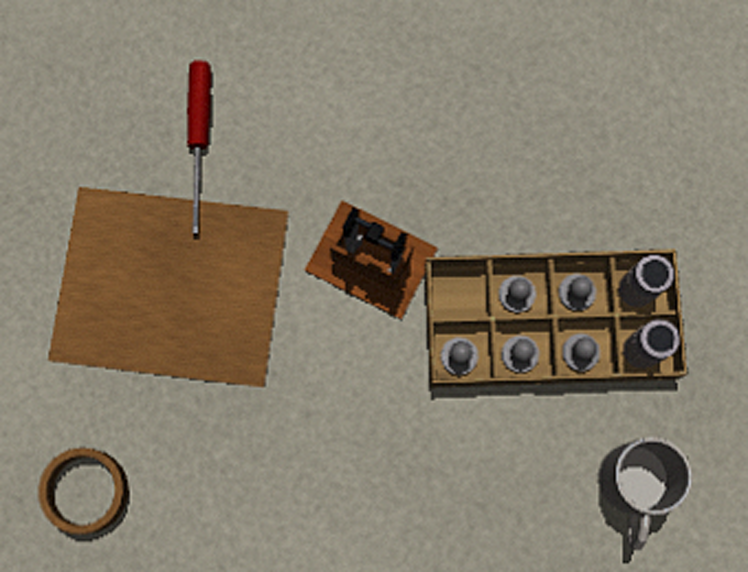

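View pics/m_s.png

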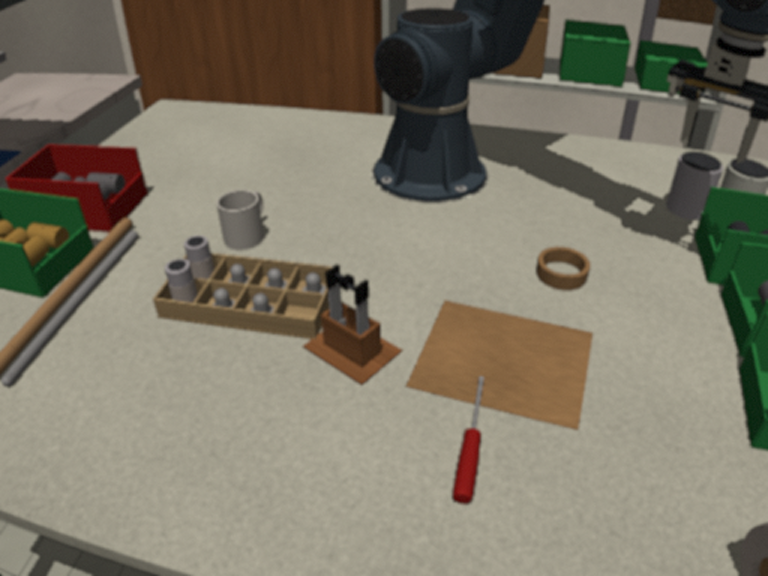

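```bash
python3 - <<'E'
from h import *
print(workorder.sign_off(),t())
E
```

```text
the job is handed in; nothing more can be done
the job is handed in; nothing more can be done
```

The crate is loaded and the job was handed in at about 67 s on the robot's clock, well under the 210 s limit.

- **Tins:** I placed both with the gripper first. They stand in the two cells at the end of the crate away from the stand.
- **Studs:** Five were on the mat, and I moved each one with the tongs only, one per cell. One cell is left empty. The stud next to the screwdriver was found about 4 cm from where it had been. I located it again and picked it up from its new position.
- **Tongs:** They are back upright in their stand. They touched the stand's floor within 0.5 mm of the height at which I had picked them up.

**Last checks:** The final top, scene and wrist pictures show all seven items upright in separate cells, the tongs standing in the stand, and the mat empty. The screwdriver tip is within about 1 pixel of where it started. The mug and tape ring look untouched, though I judged those by eye only.

**Disagreements:**
- The scene and top cameras differed by about 5 mm. I used the wrist camera, which lay between them, and every grasp and placing worked with it.
- One stud detection during the first pick was spurious, with a poor fit, and I ignored it.
- In the wrist view the returned tongs appear up to about 5 pixels (roughly 5 mm) off their starting position along the closing line. They are still upright inside the well.

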